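# Lock the coffee grinder's bowl, put its lid on and hold it down against the switch

### The job

The coffee grinder's steel bowl has been washed and dropped back in but not locked: turn it clockwise (seen from above) by its two lugs until it clicks home at its stop. Then take the smoky lid from the tray, set it on the grinder with its ear in the switch slot, and press it down firmly, without leaning your whole weight on it, until the rim sits flush on the shoulder all round and the sprung switch plunger is fully in. Finish while still holding the lid down like that, so that the grinder keeps running, and leave the rest of the tea things where they are.

Things in the scene. Friction and masses are not known exactly. Their poses are not given: they have to be found in the camera images.
- grinder: Black and steel coffee grinder, fixed upright. Origin: centre of its underside, z up. Body 96 mm across, flat shoulder for the lid's rim 105 mm up. Round the bowl a fixed spigot, 72 mm across, 8 mm high (top 113 mm), centres the lid with 2 mm play. On its -x side a switch column, 32 mm wide, out to 60 mm from the axis, top 121 mm up, carries the switch slot.
- seat (a point): Centre of the grinder's shoulder, 105 mm above its underside, axes as the grinder's. The lid is home when the lid's frame coincides with this one (same place, same yaw).
- bowl (a joint): Turn of the steel bowl, rad: 0 as dropped in, grows clockwise seen from above to the stop at 0.70, where it is locked. From 0.27 a sprung catch resists the turn (up to about 0.13 N m), with its crest at 0.49; beyond about 0.56 it pulls the bowl on to the stop. A friction of 0.03 N m holds it elsewhere.
- bowl_lugs (a point): On the bowl's axis, 122.5 mm above the grinder's underside, turns with the bowl. Collar 62 mm outside, top 130 mm up, with two flat lugs on this frame's +y and -y: 66 mm over their outer faces, 22 mm wide, 115 to 130 mm up. Locked, this frame is parallel to the grinder's and red dots on lug and shoulder (+y) meet; at bowl = 0 it is turned 0.70 rad counter-clockwise.
- plunger (a joint): Travel of the red switch plunger, m: 0 free, 0.006 with the lid home (rim on the shoulder), its own end 0.0075. Spring: 3 N to start it, 6 N at 0.006.
- plunger_tip (a point): Top of the red plunger (8 mm across) in the switch slot, 49 mm from the grinder's axis on its -x side, 6 mm above the slot floor when free. The slot is 20 mm wide along y, out to 56 mm from the axis, floor level with the shoulder, cheeks 16 mm high, open above and towards the axis.
- lid: Smoky plastic lid, about 70 g, standing open side down on the tray. Origin: centre of its lower rim, z up. Skirt 82 mm outside, 76 inside, 28 high inside; above, from 36 to 70 mm, a round grip dome 62 mm across. Black ear on its -x side out to 54 mm from the axis, 0 to 24 mm up, 14 mm wide (10 in its lowest 6 mm). Laid on unpressed, the plunger keeps the ear side 6 mm up.
- tray: White plastic kettle tray, fixed, 320 (x) by 420 (y) mm, rim 14 mm high, floor 4 mm thick. Origin at the centre of its underside.
- mug: Cream ceramic mug, 80 mm across, 92 mm high, handle on its +y side, on the tray, to be left alone. Origin at the centre of its underside.
- sugar_jar: Glass sugar jar with a red twist cap, 70 mm across, 104 mm high, on the tray, to be left alone. Origin at the centre of its underside.
- caddy: Aluminium caddy with a hinged, latched lid, 70 by 70 mm, 98 mm high, on the tray, to be left alone. Origin at the centre of its underside.
- teaspoon: Steel teaspoon, 135 mm, lying along its x axis on the tray, to be left alone. Origin at its middle, underside.
Not all that is in view belongs to the job. What is shaped like the grinder but orange is not meant.

How it is judged:
On the way, in this order (a step that is already met when the one before it is completed fails the run):
1. the bowl is turned clockwise to its stop, with the lid still off (value of joint bowl above 0.66 rad and distance between lid and seat above 0.03 m), for 0.2 s.
2. the lid is on with its ear in the slot and pressed home against the plunger (value of joint plunger above 0.0045 m and z of lid in the frame of seat below 0.0015 m and horizontal distance between lid and seat below 0.004 m and angle between the x axis of lid and the x axis of grinder, either way round below 0.12 rad), for 0.3 s.
At the end, for the whole second after the job is handed in: Bowl at its stop (over 0.66 rad); lid home: within 1.5 mm of the seat in height, 4 mm sideways, tilt under 0.04 rad, yaw within 0.12 rad of the grinder; plunger in over 4.5 of 6 mm; lid bears on the grinder with over 5 N, still, fingers holding it down (over 2 N), through the last second (all of step 2 and value of joint bowl above 0.66 rad and z of lid in the frame of seat above -0.002 m and angle between lid's own z axis and vertical below 0.04 rad and contact force between the fingers and lid above 2 N and contact force between lid and grinder above 5 N and linear speed of lid below 0.01 m/s); the arm keeps its last pose, push and grip.
It fails at once if the lid is pressed on the grinder with more than 60 N (contact force between lid and grinder above 60 N).
It fails at once if the mug, sugar jar, caddy or teaspoon is moved by more than 3 cm (distance of any of mug, sugar_jar, caddy, teaspoon from where it was at the start of the episode above 0.03 m).
It also fails if it takes over 54 s, if anything falls off the work surface, if the arm or the gripper's body presses on something with over 40 N, if the wrist force passes 120 N, or if a joint passes its speed limit or range.

### The arm

A 6-joint arm with a two-finger parallel gripper is mounted at the origin on the work surface. World frame = base frame: x ahead of the robot, y to its left, z up, the work surface at z = 0. Lengths are in m, angles in rad, forces in N, time in s.
With the tool pointing down it reaches from about 0.4 to 0.925 m from the base axis. Payload 3.4 kg.
Tool frame: the origin (TCP) lies at the very end of the fingers, on their centre line; the grasp point (between the pads) lies 19 mm behind it (env.tcp_to_grasp is the distance from the TCP to the grasp point, in m); z points along the fingers, y is the line along which they close (so a half turn about z gives the same grasp; the last joint's range is limited). The gripper opens to 85 mm and grips with 20 to 120 N. Pads are 22 mm wide; open, the fingers measure 114 mm over their backs; the gripper's body (76 mm by 85 mm) begins 54 mm behind the grasp point. The pads swing forward as they close: fully open they stand 13 mm farther back than shut.
Start: joints at [1.063, 0.307, 1.506, -0, 1.328, -0.073], TCP at [0.242, 0.522, 0.196] pointing down, gripper open.
Joint ranges: [-3.12, 3.12], [-1.05, 2.28], [0.14, 2.33], [-1.42, 4.57], [0.1, 2.73], [-2.68, 2.68]. Speed limits (rad/s): [2.57, 2.57, 3.14, 3.14, 3.14, 3.14].

### API

Orientations are given as a unit quaternion [w, x, y, z].
In Python, from station import env, optics, workorder, spotter gives the robot as it stands. The module is installed in compiled form; this text tells all that it offers.
- The arm moves only by the tool send_rows, never from a script. Its argument "deltas" is a list that holds one entry, the list of rows, each a list of 5 numbers: the opening, from 0 (shut) to 1 (fully open), then the shift along the tool's x, y, z in units of 30 mm (1.0 is 30 mm), then the turn about the tool's z in units of 6 degrees (1.0 is 6 degrees). In form: [[[grip, x, y, z, roll], ...]]. A call has 1 to 5 rows; each row shifts and turns the commanded pose from where the row before left it, along the tool's axes as they then stand; what a row does not reach is not made up. A row lasts 1/12 s, in which the tool goes at most 41.7 mm and 7.16 degrees, less where a joint would pass 70% of its speed; a pose out of reach is approached as far as the arm can. A call is refused whole if a number of a shift passes 1 or a number of a turn 1, either way. A call with a gripper value outside its range is refused whole. The fingers move at their own pace and stop on an object; the grip force is fixed at half the most. Time passes only in rows, so rows that do not move let the fingers close. It gives the time, the measured TCP pose, the force, the opening and the grip force at its end, in the units of the state.
- env.read_state(): the state, without advancing time (a new reading comes with each control period).
- optics.capture(name): name is "scene" or "top" or "wrist"; returns the picture (420x560x3 uint8, red, green, blue); there is no depth.
- optics.camera_model(name): a dict with "vfov" (degrees; the focal length in pixels is half the picture's height over the tangent of half this angle, whatever the lens; pixels are square), "cx", "cy" (the principal point, pixels), "R" (3x3) and "t" (3): a world point X has camera coordinates R X + t; the wrist camera has in their place "mount" (4x4, takes a point from camera to tool coordinates, whose origin is the TCP and whose axes are the flange's). Camera axes: x right, y down, z forward; pixel columns grow to the right and rows downward; lengths in m; the calibration is good to about 2 mm. A picture is of the moment at which its call begins: read the wrist's pose just before it. camera_model takes no time and is no camera call.
- workorder.job_done(): hands the job in; it is judged then, once.
Trained networks look in the newest picture that a camera, given by its name, has taken for a name from the list of things; names that differ only in an ending like _2 or _b are one class to them, and where a whole thing is asked for, a point or a joint stands for the part that bears it (a point fixed in the world has none). Each returns a list of dicts, best first, with "confidence" (0 to 1); they miss things now and then, are a little off and sometimes report something else, mostly with a low value. They report only what shows in the picture. A call takes as long as a camera call. They do not tell look-alikes from the thing itself.
- spotter.trace(thing, camera): "pixels" (420x560 bool, what is visible of it) and "box" ([left, top, right, bottom] in pixels, round what is visible of it).
- spotter.spot_point(thing, camera): "location" ([row, column] in pixels: a listed point, or the origin of a listed thing).
The state is a dict: "time": time; "joint_pos": joint angles; "joint_vel": joint speeds; "joint_torque": joint torques, N m; "position": TCP position; "tcp_rot": TCP orientation; "contact_force": force on the tool from outside, world axes, zero at the start; "ft_torque": the same for the moment, N m; "width": opening from 0.0 (shut) to 1.0 (fully open); "gripper_force": force on a finger pad.
Only numpy, scipy, OpenCV 4.12 (cv2) and the standard library are available. Lean on these libraries where they do the work, as an engineer would, in place of code of your own. Each camera call takes 0.05 s, during which the arm holds its last target. There are 200 camera calls.

## Working session

There is one attempt and no reset: what is moved stays moved. The work goes in short steps, Python scripts to look and compute and a tool call to move; the robot and the scene stay as the last step left them, time stands still between calls to the robot, and variables do not carry over. Pictures are saved under pics/ and viewed, at most 10 in all, crops included, and the job is handed in when it is done.

Besides the shell and the picture viewer there is one more tool, called after "Call:" in YAML: its name, and indented under it one key for each argument. send_rows: Moves the arm, as the interface text tells. Its arguments: {"type":"object","properties":{"deltas":{"type":"array"}},"required":["deltas"]}

```bash
mkdir -p pics
cat > h.py <<'E'
import numpy as np, cv2
from station import env, optics, workorder, spotter
from scipy.spatial.transform import Rotation as Ro
def model(n,s=None):
    m=optics.camera_model(n); f=210/np.tan(np.radians(m["vfov"])/2)
    if "R" in m: R,t=np.array(m["R"]),np.array(m["t"])
    else:
        q=s["tcp_rot"]; T=np.eye(4); T[:3,:3]=Ro.from_quat([q[1],q[2],q[3],q[0]]).as_matrix(); T[:3,3]=s["position"]
        M=np.linalg.inv(T@np.array(m["mount"])); R,t=M[:3,:3],M[:3,3]
    return f,m["cx"],m["cy"],R,t
def ray(M,rc):
    f,cx,cy,R,t=M; d=R.T@np.array([(rc[1]-cx)/f,(rc[0]-cy)/f,1]); return -R.T@t,d/np.linalg.norm(d)
def atz(M,rc,z):
    o,d=ray(M,rc); return o+d*(z-o[2])/d[2]
def tri(rs):
    A=sum(np.eye(3)-np.outer(d,d) for o,d in rs); b=sum((np.eye(3)-np.outer(d,d))@o for o,d in rs)
    p=np.linalg.solve(A,b); return p,[np.linalg.norm(np.cross(p-o,d)) for o,d in rs]
def proj(M,X):
    f,cx,cy,R,t=M; c=R@np.array(X)+t; return np.array([cy+f*c[1]/c[2],cx+f*c[0]/c[2]])
def save(n,im): cv2.imwrite("pics/"+n,im[:,:,::-1])
E
python3 - <<'E'
from h import *
np.set_printoptions(precision=3,suppress=True)
s=env.read_state(); print(s)
ims={n:optics.capture(n) for n in("scene","top","wrist")}
save("a.png",cv2.resize(np.vstack([ims["scene"],ims["top"]]),(400*1,600))) if 0 else None
save("scene.png",ims["scene"]);save("top.png",ims["top"])
for n in("scene","top"):
    print(n,optics.camera_model(n))
M={n:model(n,s) for n in ims}
for th in["grinder","seat","bowl_lugs","plunger_tip","lid","mug","sugar_jar","caddy","teaspoon","tray"]:
    for n in("scene","top"):
        for r in spotter.spot_point(th,n): print(th,n,np.round(r["location"],1),round(r["confidence"],2))
E
```

```text
{'time': 0.0, 'joint_pos': array([ 1.064,  0.308,  1.508, -0.   ,  1.328, -0.073]), 'joint_vel': array([ 0.   ,  0.001, -0.001,  0.001, -0.   ,  0.002]), 'joint_torque': array([ -0.003, -45.755, -25.191,  -0.   ,   0.013,   0.   ]), 'position': array([0.241, 0.521, 0.195]), 'tcp_rot': array([-0.   ,  0.215,  0.977, -0.001]), 'contact_force': array([-0.092, -0.287, -0.577]), 'ft_torque': array([0.005, 0.022, 0.033]), 'gripper_force': 0.0, 'width': 0.999053043467173}
scene {'vfov': 43.01276199771574, 'cx': 277.2335545620577, 'cy': 212.09028418934145, 'R': array([[ 0.691,  0.723, -0.012],
       [ 0.521, -0.509, -0.686],
       [-0.502,  0.467, -0.728]]), 't': array([-0.34 , -0.265,  1.566])}
top {'vfov': 42.5527757259207, 'cx': 268.23033676921483, 'cy': 206.6382721474478, 'R': array([[ 0.028, -0.999,  0.015],
       [-0.98 , -0.031, -0.194],
       [ 0.195, -0.009, -0.981]]), 't': array([-0.107,  0.6  ,  1.144])}
grinder scene [149.9 331.6] 0.92
grinder scene [193.3 310.4] 0.64
grinder scene [311.  250.4] 0.51
grinder top [272.4 111.2] 0.91
grinder top [248.6 180.8] 0.61
grinder top [263.3 321.1] 0.6
seat scene [160.3 313.3] 0.9
seat scene [122.2 334.9] 0.85
seat scene [318.2 153.3] 0.74
seat top [273.1 100.7] 0.93
seat top [240.1 177.5] 0.82
seat top [261.5 321.9] 0.2
bowl_lugs scene [155.4 312. ] 0.89
bowl_lugs scene [115.1 339.1] 0.77
bowl_lugs top [238.2 178.9] 0.85
bowl_lugs top [270.6 100.4] 0.71
lid scene [254.1 209.8] 0.88
lid scene [317.6 151.4] 0.38
lid scene [312.9 250.6] 0.3
lid top [259.2 319.8] 0.6
mug top [188.5 393.2] 0.88
sugar_jar scene [313.3 250.6] 0.9
sugar_jar top [181.9 336.7] 0.66
caddy scene [271.7 297.2] 0.6
caddy top [179.1 278.8] 0.58
teaspoon scene [316.6 154.4] 0.83
teaspoon top [238.5 401.1] 0.71
tray scene [279.1 224.4] 0.57
tray top [233.7 333.7] 0.78
```

View pics/scene.png

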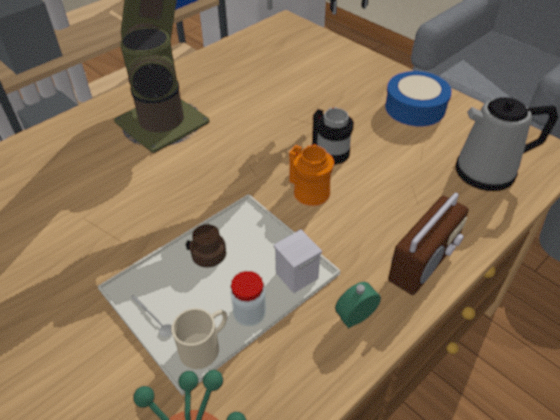

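View pics/top.png

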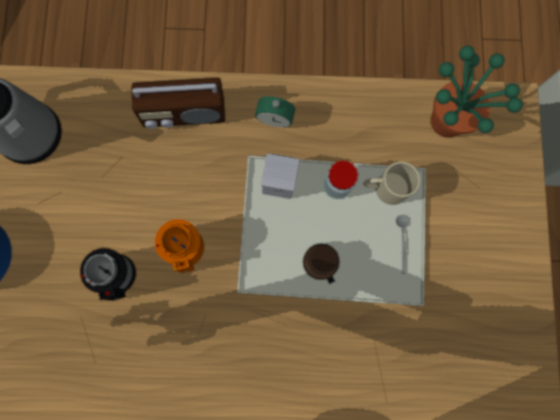

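Run:
```python
from h import *
np.set_printoptions(precision=4,suppress=True)
S,T=model("scene"),model("top")
def p(n,a,b): print(n,*tri([ray(S,a),ray(T,b)]))
p("seatA",[160.3,313.3],[240.1,177.5]);p("seatB",[122.2,334.9],[273.1,100.7])
p("lugsA",[155.4,312],[238.2,178.9]);p("lugsB",[115.1,339.1],[270.6,100.4])
p("grA",[193.3,310.4],[248.6,180.8]);p("grB",[149.9,331.6],[272.4,111.2])
p("lid",[254.1,209.8],[259.2,319.8]); print(atz(S,[254.1,209.8],.004),atz(T,[259.2,319.8],.004))
print("mug",atz(T,[188.5,393.2],.004),"jar",atz(T,[181.9,336.7],.004),"caddy",atz(T,[179.1,278.8],.004),"spoon",atz(T,[238.5,401],.004))
```

```text
seatA [0.5151 0.0994 0.1114] [np.float64(0.0005688949743392484), np.float64(0.000568894974339192)]
seatB [0.4424 0.2573 0.1007] [np.float64(0.00031519905837707076), np.float64(0.0003151990583772392)]
lugsA [0.5163 0.0933 0.1313] [np.float64(0.0009985247337040621), np.float64(0.0009985247337040723)]
lugsB [0.4492 0.2553 0.1262] [np.float64(0.005123268248799948), np.float64(0.005123268248800161)]
grA [ 0.5088  0.1065 -0.0077] [np.float64(0.004057948501445993), np.float64(0.004057948501445968)]
grB [0.447  0.2554 0.0126] [np.float64(0.005714353348981722), np.float64(0.005714353348981467)]
lid [ 0.494  -0.2125  0.007 ] [np.float64(0.0014329168656058754), np.float64(0.0014329168656059535)]
[ 0.4911 -0.2123  0.004 ] [ 0.4951 -0.2116  0.004 ]
mug [ 0.6672 -0.3835  0.004 ] jar [ 0.679  -0.2498  0.004 ] caddy [ 0.6814 -0.1129  0.004 ] spoon [ 0.5487 -0.3996  0.004 ]
```

The grinder candidates are the black and steel one at scene (135,332) / top (272,105), and the orange look-alike at scene (175,312) / top (243,178). The description says black, so I take the first one, at about (0.443, 0.257). The lid is the brown part on the tray at scene (245,208) / top (262,321), with its ear at top (279,331).

```bash
cat >> h.py <<'E'
def plan(tgt,toolydeg=None,s=None):
    "total tool-axis shift in units (30mm) from current pose, and roll units (turn last)"
    s=s or env.read_state(); q=s["tcp_rot"]; R=Ro.from_quat([q[1],q[2],q[3],q[0]]).as_matrix()
    cur=np.degrees(np.arctan2(R[1,1],R[0,1])); d=R.T@(np.array(tgt)-s["position"])/.03
    out=dict(units=np.round(d,2),cur_y=round(cur,2),tcp=np.round(s["position"],4),j=np.round(s["joint_pos"],2),F=np.round(s["contact_force"],1),w=round(s["width"],3),t=s["time"])
    if toolydeg is not None:
        r=-((toolydeg-cur+90)%180-90); out["roll_units"]=round(r/6,2)  # clockwise positive
    print(out)
E
python3 - <<'E'
from h import *
np.set_printoptions(precision=4,suppress=True)
print(optics.camera_model("wrist"))
plan([.40,.29,.33]); plan([.443,.257,.33])
c=optics.capture("top")[240:310,70:210]; save("crop.png",cv2.resize(c,None,fx=5,fy=5,interpolation=2))
E
```

```text
{'vfov': 69.6594583337552, 'cx': 283.0940106256316, 'cy': 209.14471764420668, 'mount': array([[-0.001 , -0.9621, -0.2725,  0.0678],
       [ 1.    , -0.001 , -0.0002, -0.    ],
       [-0.0001, -0.2725,  0.9621, -0.1778],
       [ 0.    ,  0.    ,  0.    ,  1.    ]])}
{'units': array([-8.03, -4.79, -4.46]), 'cur_y': np.float64(65.15), 'tcp': array([0.2417, 0.5217, 0.1961]), 'j': array([ 1.06,  0.31,  1.51, -0.  ,  1.33, -0.07]), 'F': array([-0.2, -0.3,  0.2]), 'w': 0.999, 't': 1.15}
{'units': array([-9.8 , -5.19, -4.46]), 'cur_y': np.float64(65.15), 'tcp': array([0.2417, 0.5217, 0.1961]), 'j': array([ 1.06,  0.31,  1.51, -0.  ,  1.33, -0.07]), 'F': array([-0.2, -0.3,  0.2]), 'w': 0.999, 't': 1.15}
```

View pics/crop.png

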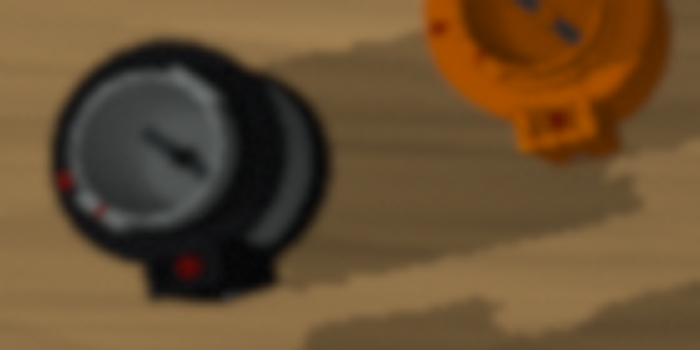

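The crop shows the black and steel grinder with its plunger dot at crop (190,266), the shoulder dot at (65,180) and the lug dot at (100,210). The orange one is the look-alike, so I go to the black one.

Call:
send_rows:
  deltas:
    - [[1,-0.8,-0.5,-0.6,0],[1,-0.8,-0.5,-0.6,0],[1,-0.8,-0.5,-0.4,0],[1,-0.8,-0.5,-0.4,0],[1,-0.8,-0.5,-0.4,0]]

```text
time: 1.62
position: [0.3195, 0.4022, 0.2688]
tcp_rot: [0.0, 0.215, 0.977, 0.0]
contact_force: [-0.3, -0.2, 0.4]
width: 0.997
gripper_force: 0.0
```

Call:
send_rows:
  deltas:
    - [[1,-0.8,-0.4,0,0],[1,-0.8,-0.4,0,0],[1,-0.7,-0.4,0,0],[1,0,0,0,0],[1,0,0,0,0]]

```text
time: 2.03
position: [0.3671, 0.3408, 0.2682]
tcp_rot: [-0.0, 0.217, 0.976, 0.0]
contact_force: [0.4, -0.1, -0.5]
width: 0.996
gripper_force: 0.0
```

```bash
cat > look.py <<'E'
from h import *
import sys,pickle
tag,things=sys.argv[1],sys.argv[2:]
np.set_printoptions(precision=4,suppress=True)
plan([.443,.257,.2]); s=env.read_state(); im=optics.capture("wrist"); save(tag+".png",im); M=model("wrist",s)
pickle.dump((M,im),open(tag+".pkl","wb"))
zs=dict(grinder=0,seat=.105,bowl_lugs=.1225,plunger_tip=.111,lid=.004)
for th in things:
    for r in spotter.spot_point(th,"wrist"): print(th,np.round(r["location"],1),round(r["confidence"],2),atz(M,r["location"],zs[th]))
E
python3 look.py w1 seat bowl_lugs plunger_tip grinder
```

```text
{'units': array([-3.47, -1.46,  2.27]), 'cur_y': np.float64(64.99), 'tcp': array([0.3671, 0.3408, 0.2682]), 'j': array([ 0.66,  0.15,  1.53,  0.  ,  1.45, -0.47]), 'F': array([ 0.4, -0.1, -0.5]), 'w': 0.996, 't': 2.0333}
seat [274.  245.1] 0.81 [0.4494 0.2499 0.105 ]
bowl_lugs [279.8 243.6] 0.73 [0.4481 0.2509 0.1225]
plunger_tip [248.6 218.9] 0.59 [0.4035 0.2389 0.111 ]
grinder [310.1 192.3] 0.9 [0.5161 0.1012 0.    ]
grinder [242.9 251.3] 0.89 [0.4491 0.2468 0.    ]
```

Call:
send_rows:
  deltas:
    - [[1,-1,-0.5,0,0],[1,-1,-0.5,0,0],[1,0,0,0,0],[1,0,0,0,0]]

```text
time: 2.62
position: [0.4088, 0.2889, 0.268]
tcp_rot: [-0.0, 0.216, 0.976, -0.0]
contact_force: [0.3, 0.4, 0.8]
width: 1.001
gripper_force: 0.0
```

```bash
python3 look.py w2 seat bowl_lugs plunger_tip grinder
```

```text
{'units': array([-1.48, -0.48,  2.27]), 'cur_y': np.float64(65.06), 'tcp': array([0.4088, 0.2889, 0.268 ]), 'j': array([ 0.53,  0.15,  1.54,  0.  ,  1.45, -0.6 ]), 'F': array([0.3, 0.4, 0.8]), 'w': 1.001, 't': 2.6167}
seat [316.1 184.6] 0.71 [0.5119 0.099  0.105 ]
seat [225.3 268.4] 0.66 [0.4455 0.2524 0.105 ]
bowl_lugs [235.5 268. ] 0.92 [0.4513 0.25   0.1225]
bowl_lugs [322.9 181.9] 0.83 [0.5105 0.1023 0.1225]
plunger_tip [199.4 241.8] 0.56 [0.4028 0.2396 0.111 ]
grinder [205.5 270.6] 0.95 [0.4483 0.2493 0.    ]
grinder [279.5 210.2] 0.84 [0.52   0.1048 0.    ]
```

View pics/w2.png

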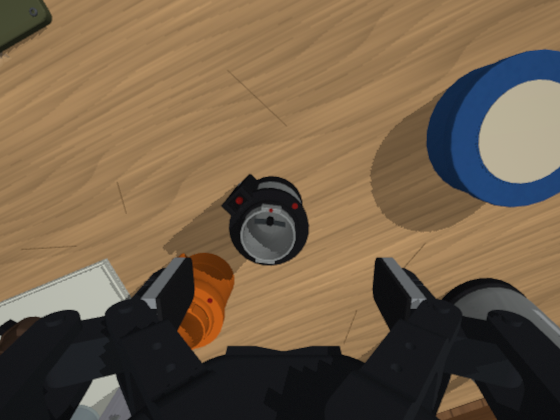

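The wrist view has the grinder at (225,270), with the plunger dot at (200,239), the shoulder dot at (206,295) and the lug dot at (211,270). The bowl is not locked. I triangulate the dots from both views next.

```bash
cat > dots.py <<'E'
from h import *
import pickle
np.set_printoptions(precision=4,suppress=True)
def reds(tag,c,rad=60):
    M,im=pickle.load(open(tag+".pkl","rb")); h=im.astype(int)
    m=((h[...,0]>70)&(h[...,0]>2.2*h[...,1])&(h[...,0]>2.2*h[...,2])).astype(np.uint8)
    n,l,st,ce=cv2.connectedComponentsWithStats(m)
    return M,im,[(ce[i][::-1],st[i,4]) for i in range(1,n) if st[i,4]>3 and np.hypot(*(ce[i][::-1]-c))<rad]
if __name__=="__main__":
    A=reds("w1",np.array([272,246])); B=reds("w2",np.array([225,268]))
    print(A[2]);print(B[2])
    for a,_ in A[2]:
        for b,_ in B[2]:
            p,e=tri([ray(A[0],a),ray(B[0],b)])
            if max(e)<.003 and .09<p[2]<.15: print(a,b,p,e)
    save("w12.png",cv2.resize(np.hstack([A[1][220:320,190:300],B[1][170:270,215:325]]),None,fx=3.6,fy=3.6,interpolation=2))
E
python3 dots.py
```

```text
[(array([248.2581, 216.3871]), np.int32(31)), (array([252.72, 269.88]), np.int32(25)), (array([260.8571, 245.2857]), np.int32(7))]
[(array([200.2286, 238.5714]), np.int32(35)), (array([205.7241, 294.5862]), np.int32(29)), (array([210. , 270.5]), np.int32(6))]
[248.2581 216.3871] [200.2286 238.5714] [0.4027 0.2351 0.108 ] [np.float64(9.528556191581484e-05), np.float64(9.528556191574247e-05)]
[252.72 269.88] [205.7241 294.5862] [0.4365 0.2906 0.1054] [np.float64(0.00010171006307232068), np.float64(0.00010171006307235128)]
[260.8571 245.2857] [210.  270.5] [0.4226 0.2675 0.1337] [np.float64(0.00011778551885711679), np.float64(0.00011778551885715965)]
```

Run:
```python
from dots import *
from scipy.optimize import least_squares
A=reds("w1",np.array([272,246])); B=reds("w2",np.array([225,268]))
def res(p):
    x,y,w,b,rd,rl=p; o=np.array([x,y,0])
    pts=[o+[-.049*np.cos(w),-.049*np.sin(w),.111],o+[-rd*np.sin(w),rd*np.cos(w),.105],o+[-rl*np.sin(w+b),rl*np.cos(w+b),.130]]
    return np.concatenate([proj(V[0],X)-c for V in(A,B) for X,(c,_) in zip(pts,V[2])])
r=least_squares(res,[.449,.25,.3,.7,.043,.032]); p=r.x; print(p,np.degrees(p[2]),r.fun)
plan([p[0],p[1],.165],np.degrees(p[2])+90+40.1)
```

```text
[0.4489 0.2503 0.2959 0.6988 0.0421 0.03  ] 16.95230985049499 [ 0.1908 -0.1779  0.0101  0.0924 -0.3637  0.055  -0.1702  0.1701 -0.0114
 -0.0882  0.3287 -0.0528]
{'units': array([-1.8 , -0.63,  3.43]), 'cur_y': np.float64(65.23), 'tcp': array([0.4076, 0.29  , 0.2681]), 'j': array([ 0.53,  0.15,  1.54,  0.  ,  1.45, -0.6 ]), 'F': array([ 0.5,  0.1, -0.1]), 'w': 0.999, 't': 2.8667, 'roll_units': np.float64(-13.64)}
```

Call:
send_rows:
  deltas:
    - [[1,-0.9,-0.3,0,0],[1,-0.9,-0.3,0,0],[1,0,0,0.4,-1],[1,0,0,0.4,-1],[1,0,0,0.4,-1]]

```text
time: 3.28
position: [0.4499, 0.2506, 0.2319]
tcp_rot: [0.0, 0.057, 0.998, 0.0]
contact_force: [-0.1, 1.0, 0.6]
width: 1.001
gripper_force: 0.0
```

Call:
send_rows:
  deltas:
    - [[1,0,0,0.4,-1],[1,0,0,0.4,-1],[1,0,0,0.4,-1],[1,0,0,0.4,-1],[1,0,0,0.4,-1]]

```text
time: 3.7
position: [0.4493, 0.251, 0.1716]
tcp_rot: [0.0, -0.204, 0.979, 0.0]
contact_force: [0.2, 0.5, -0.7]
width: 0.996
gripper_force: 0.0
```

Call:
send_rows:
  deltas:
    - [[1,0,0,0.2,-1],[1,0,0,0,-1],[1,0,0,0,-1],[1,0,0,0,-1],[1,0,0,0,-1]]

```text
time: 4.12
position: [0.4493, 0.251, 0.1661]
tcp_rot: [-0.0, -0.45, 0.893, 0.0]
contact_force: [-0.2, 0.3, 0.5]
width: 1.0
gripper_force: 0.0
```

Call:
send_rows:
  deltas:
    - [[1,0,0,0,-0.6],[1,0,0,0,0],[1,0,0,0,0]]

```text
time: 4.37
position: [0.4494, 0.2508, 0.1662]
tcp_rot: [0.0, -0.475, 0.88, 0.0]
contact_force: [0.5, -0.4, 0.2]
width: 0.998
gripper_force: 0.0
```

Run:
```python
from h import *
plan([.4489,.2503,.116],147.05)
s=env.read_state(); im=optics.capture("wrist"); save("w3.png",im)
M=model("wrist",s)
w=np.radians(16.95);print("plunger expected at",proj(M,[.4489-.049*np.cos(w),.2503-.049*np.sin(w),.111]), "lugtop", proj(M,[.4489-.03*np.sin(w+.7),.2503+.03*np.cos(w+.7),.13]))
```

```text
{'units': array([0.02, 0.01, 1.67]), 'cur_y': np.float64(146.7), 'tcp': array([0.4494, 0.2508, 0.1662]), 'j': array([ 0.43,  0.25,  1.67,  0.  ,  1.22, -2.13]), 'F': array([ 0.5, -0.4,  0.2]), 'w': 0.998, 't': 4.3667, 'roll_units': np.float64(-0.06)}
plunger expected at [164.76141436 325.68182555] lugtop [218.65184854 325.44904135]
```

View pics/w3.png

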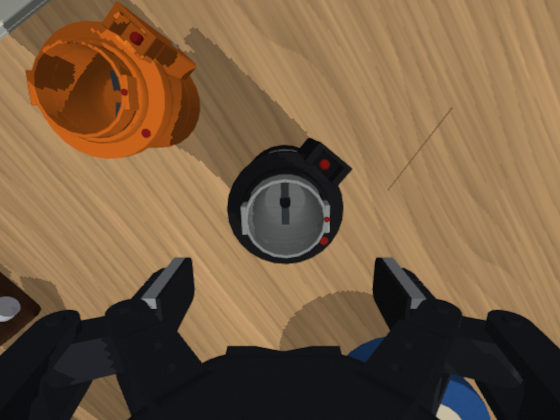

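The plunger is at (164,325) and the lug dot at (219,326), as predicted, so the pads are in line with the lugs. I descend and close.

Call:
send_rows:
  deltas:
    - [[1,0,0,0.6,0],[1,0,0,0.6,0],[1,0,0,0.5,0],[1,0,0,0,0],[1,0,0,0,0]]

```text
time: 4.83
position: [0.4491, 0.25, 0.1146]
tcp_rot: [-0.001, -0.475, 0.88, 0.0]
contact_force: [1.4, 0.4, -0.1]
width: 0.999
gripper_force: 0.0
```

Call:
send_rows:
  deltas:
    - [[0,0,0,0,0],[0,0,0,0,0],[0,0,0,0,0],[0,0,0,0,0],[0,0,0,0,0]]

```text
time: 5.25
position: [0.4502, 0.2503, 0.1157]
tcp_rot: [0.001, -0.475, 0.88, -0.0]
contact_force: [0.0, -0.6, -0.3]
width: 0.304
gripper_force: 0.0
```

Run:
```python
from h import *
plan([.4489,.2503,.116],147.05)
save("w4.png",np.hstack([optics.capture("wrist")[100:420,100:460]]))
s=env.read_state();print(s["gripper_force"],s["ft_torque"])
```

```text
{'units': array([ 0.02,  0.04, -0.01]), 'cur_y': np.float64(146.74), 'tcp': array([0.4502, 0.2503, 0.1157]), 'j': array([ 0.43,  0.3 ,  1.74,  0.  ,  1.1 , -2.14]), 'F': array([ 0. , -0.6, -0.3]), 'w': 0.304, 't': 5.25, 'roll_units': np.float64(-0.05)}
0.0 [0.02871787 0.02100135 0.00672619]
```

View pics/w4.png

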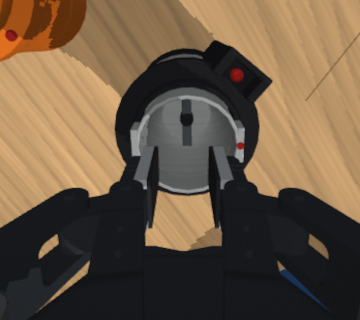

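The pads closed to 26 mm without touching. Judging by their pixels, they are above the collar. I check the fingertip height with the fixed cameras.

Run:
```python
from h import *
S,T=model("scene"),model("top")
s=env.read_state();p=s["position"]
a=optics.capture("scene"); b=optics.capture("top")
for z in(0,.05,.1): print(z,proj(S,p+[0,0,z]),proj(T,p+[0,0,z]))
ca=a[40:180,260:400]; cb=b[200:340,40:180]
im=cv2.resize(np.hstack([ca,cb]),None,fx=2.85,fy=2.85,interpolation=2)
save("st.png",im)
```

```text
0 [119.99636934 335.77074164] [269.023921   102.52541001]
0.05 [103.81703994 337.11938476] [266.97950641  95.28588112]
0.1 [ 86.7318343  338.54353805] [264.73800192  87.34843212]
```

View pics/st.png

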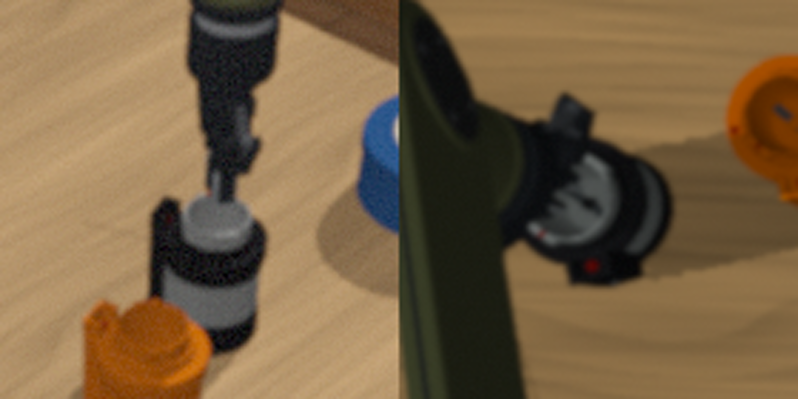

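The fingertips sit about 36–45 mm above where the reported TCP should be: tip at scene row ≈108, against 120 for the TCP. So the usable finger ends well short of the TCP. I open and descend further, watching the force.

Call:
send_rows:
  deltas:
    - [[1,0,0,0,0],[1,0,0,0,0],[1,0,0,0,0],[1,0,0,0,0],[1,0,0,0,0]]

```text
time: 5.82
position: [0.4498, 0.2501, 0.1151]
tcp_rot: [-0.0, -0.475, 0.88, 0.0]
contact_force: [0.4, 0.9, 0.3]
width: 0.732
gripper_force: 0.0
```

Call:
send_rows:
  deltas:
    - [[1,0,0,0.4,0],[1,0,0,0.4,0],[1,0,0,0.2,0],[1,0,0,0,0]]

```text
time: 6.15
position: [0.4486, 0.2495, 0.0837]
tcp_rot: [-0.002, -0.475, 0.88, 0.0]
contact_force: [-0.4, 0.2, 0.2]
width: 1.007
gripper_force: 0.0
```

Run:
```python
from h import *
plan([.4489,.2503,.075],147.05)
S=model("scene");p=env.read_state()["position"]
a=optics.capture("scene"); w=optics.capture("wrist")
save("st2.png",np.hstack([cv2.resize(a[60:180,270:390],(399,399),interpolation=2),cv2.resize(w[110:310,180:380],(399,399))]))
```

```text
{'units': array([-0.03,  0.01,  0.29]), 'cur_y': np.float64(146.75), 'tcp': array([0.4486, 0.2495, 0.0837]), 'j': array([ 0.43,  0.34,  1.78, -0.  ,  1.02, -2.14]), 'F': array([-0.4,  0.2,  0.2]), 'w': 1.007, 't': 6.15, 'roll_units': np.float64(-0.05)}
```

View pics/st2.png

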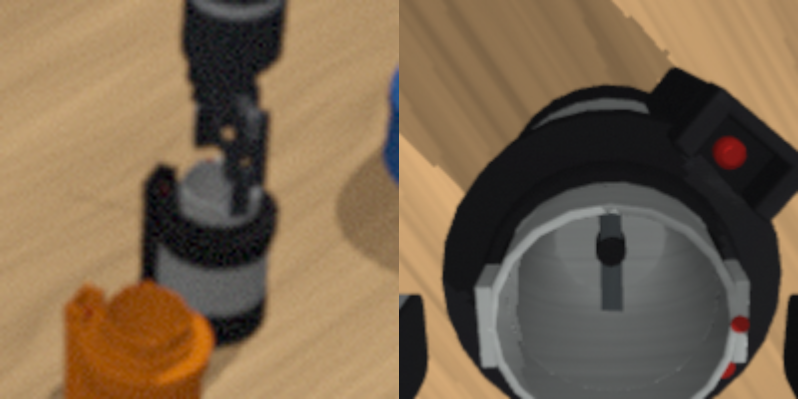

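The nearer fingertip is at scene row ≈124, col 342. I compute its height from that.

Run:
```python
from h import *
S=model("scene")
for r in(.045,.055):
  for z in(.11,.12,.13,.14): print(r,z,proj(S,[.4486+r*.836,.2495-r*.548,z]))
```

```text
0.045 0.11 [132.28651357 339.54420315]
0.045 0.12 [129.12509046 339.8337965 ]
0.045 0.13 [125.92912383 340.12655411]
0.045 0.14 [122.69804441 340.42252813]
0.055 0.11 [134.72396398 340.57797048]
0.055 0.12 [131.55982415 340.87467759]
0.055 0.13 [128.36093486 341.17464321]
0.055 0.14 [125.12672053 341.47792133]
```

Tip height is about 0.137 m, which agrees with the wrist estimate: tips ≈53 mm behind the TCP when open. I go down 18 mm, gently.

Call:
send_rows:
  deltas:
    - [[1,0,0,0.2,0],[1,0,0,0.2,0],[1,0,0,0.1,0],[1,0,0,0.1,0],[1,0,0,0,0]]

```text
time: 6.67
position: [0.4493, 0.2499, 0.0664]
tcp_rot: [-0.001, -0.475, 0.88, 0.0]
contact_force: [-0.1, -0.1, -0.0]
width: 1.001
gripper_force: 0.0
```

Call:
send_rows:
  deltas:
    - [[0,0,0,0,0],[0,0,0,0,0],[0,0,0,0,0],[0,0,0,0,0],[0,0,0,0,0]]

```text
time: 7.08
position: [0.4481, 0.2512, 0.0689]
tcp_rot: [-0.0, -0.475, 0.88, 0.002]
contact_force: [-6.6, 1.6, 13.9]
width: 0.778
gripper_force: 58.8
```

Gripped at 66 mm, which is the lugs. I ease up 1.5 mm and turn clockwise.

Call:
send_rows:
  deltas:
    - [[0,0,0,-0.05,0],[0,0,0,0,0.5],[0,0,0,0,0.8],[0,0,0,0,0.8],[0,0,0,0,0.8]]

```text
time: 7.5
position: [0.4484, 0.2514, 0.0707]
tcp_rot: [0.0, -0.336, 0.942, 0.001]
contact_force: [-6.0, 5.5, 12.2]
width: 0.757
gripper_force: 99.3
```

Call:
send_rows:
  deltas:
    - [[0,0,0,0,0.8],[0,0,0,0,0.8],[0,0,0,0,0.8],[0,0,0,0,0.8],[0,0,0,0,0.7]]

```text
time: 7.92
position: [0.4488, 0.2515, 0.0708]
tcp_rot: [0.0, -0.139, 0.99, 0.001]
contact_force: [-1.5, 7.9, 19.5]
width: 0.758
gripper_force: 93.8
```

Run:
```python
from h import *
plan([.4489,.2503,.075],107)
print(env.read_state()["ft_torque"],env.read_state()["gripper_force"])
```

```text
{'units': array([ 0.01, -0.04, -0.14]), 'cur_y': np.float64(105.94), 'tcp': array([0.4488, 0.2515, 0.0708]), 'j': array([ 0.43,  0.36,  1.8 ,  0.  ,  0.99, -1.42]), 'F': array([-1.5,  7.9, 19.5]), 'w': 0.758, 't': 7.9167, 'roll_units': np.float64(-0.18)}
[0.89601911 0.43917777 2.19301735] 93.76986656337976
```

Call:
send_rows:
  deltas:
    - [[1,0,0,0,0],[1,0,0,0,0],[1,0,0,0,0],[1,0,0,-0.6,0],[1,0,0,-1,0]]

```text
time: 8.33
position: [0.447, 0.2485, 0.1139]
tcp_rot: [-0.004, -0.139, 0.99, -0.001]
contact_force: [1.0, -0.4, -0.8]
width: 1.004
gripper_force: 0.0
```

Call:
send_rows:
  deltas:
    - [[1,0,0,-1,0],[1,0,0,-1,0],[1,0,0,0,0],[1,0,0,0,0]]

```text
time: 8.67
position: [0.4515, 0.2506, 0.1784]
tcp_rot: [0.002, -0.139, 0.99, 0.001]
contact_force: [-1.0, -0.7, -1.2]
width: 1.001
gripper_force: 0.0
```

```bash
python3 look.py w5
python3 - <<'E'
from dots import *
w=np.radians(16.95); c=np.array([.4489,.2503,0])
M,im,_=reds("w5",np.zeros(2))
P=proj(M,c+[-.049*np.cos(w),-.049*np.sin(w),.111]); print("plunger exp",P,"shoulder exp",proj(M,c+[-.0421*np.sin(w),.0421*np.cos(w),.105]))
for b in(.0,.1,.7): print("lug at",b,proj(M,c+[-.03*np.sin(w+b),.03*np.cos(w+b),.13]))
print(reds("w5",P,120)[2])
E
```

```text
{'units': array([ 0.21,  0.28, -0.72]), 'cur_y': np.float64(105.94), 'tcp': array([0.4515, 0.2506, 0.1784]), 'j': array([ 0.42,  0.24,  1.66, -0.  ,  1.24, -1.42]), 'F': array([-1. , -0.7, -1.2]), 'w': 1.001, 't': 8.6667}
plunger exp [144.8518 283.609 ] shoulder exp [201.592  333.6432]
lug at 0.0 [209.9757 323.2691]
lug at 0.1 [206.2775 323.1461]
lug at 0.7 [185.7895 314.4663]
[(array([145., 283.]), np.int32(69)), (array([201.5, 334. ]), np.int32(58)), (array([209.8889, 324.9444]), np.int32(18))]
```

The bowl is locked: the lug dot is at (210,325), as predicted for home. Now the lid.

Call:
send_rows:
  deltas:
    - [[1,0.3,-1,-0.4,0],[1,0.3,-1,0,0],[1,0.3,-1,0,0],[1,0.3,-1,0,0],[1,0.3,-1,0,0]]

```text
time: 9.13
position: [0.446, 0.092, 0.1867]
tcp_rot: [-0.002, -0.139, 0.99, -0.0]
contact_force: [0.7, -0.6, 0.1]
width: 1.004
gripper_force: 0.0
```

Call:
send_rows:
  deltas:
    - [[1,0.3,-1,0,0],[1,0.3,-1,0,0],[1,0.3,-1,0,0],[1,0.3,-1,0,0],[1,0.3,-1,0,0]]

```text
time: 9.55
position: [0.4439, -0.0643, 0.1867]
tcp_rot: [-0.002, -0.139, 0.99, 0.001]
contact_force: [0.7, -0.2, -0.2]
width: 1.001
gripper_force: 0.0
```

Call:
send_rows:
  deltas:
    - [[1,0.3,-1,0,0],[1,0.3,-1,0,0],[1,0.3,-1,0,0],[1,0,0,0,0],[1,0,0,0,0]]

```text
time: 9.97
position: [0.4432, -0.158, 0.1867]
tcp_rot: [-0.002, -0.137, 0.991, 0.001]
contact_force: [-0.8, 0.4, -0.2]
width: 0.997
gripper_force: 0.0
```

```bash
python3 look.py w6 lid
```

```text
{'units': array([-3.75, 13.32, -0.42]), 'cur_y': np.float64(105.74), 'tcp': array([ 0.4432, -0.158 ,  0.1867]), 'j': array([-0.43,  0.17,  1.72,  0.  ,  1.25, -2.28]), 'F': array([-0.8,  0.4, -0.2]), 'w': 0.997, 't': 9.9667}
lid [206.  230.8] 0.6 [ 0.4891 -0.2128  0.004 ]
```

Call:
send_rows:
  deltas:
    - [[1,0.3,-1,0,0],[1,0.3,-1,0,0],[1,0.2,-0.5,0,0],[1,0,0,0,0],[1,0,0,0,0]]

```text
time: 10.48
position: [0.4417, -0.2345, 0.188]
tcp_rot: [-0.0, -0.139, 0.99, 0.001]
contact_force: [0.2, 0.2, -0.1]
width: 0.998
gripper_force: 0.0
```

```bash
python3 look.py w7 lid
python3 - <<'E'
from h import *
import pickle
ims=[pickle.load(open(t+".pkl","rb"))[1] for t in("w6","w7")]
save("w67.png",cv2.resize(np.hstack(ims),(800,300)))
E
```

```text
{'units': array([-4.54, 15.74, -0.37]), 'cur_y': np.float64(105.95), 'tcp': array([ 0.4417, -0.2345,  0.188 ]), 'j': array([-0.57,  0.21,  1.67,  0.  ,  1.27, -2.42]), 'F': array([ 0.2,  0.2, -0.1]), 'w': 0.998, 't': 10.4833}
lid [221.7 285.9] 0.73 [ 0.4896 -0.2179  0.004 ]
```

View pics/w67.png

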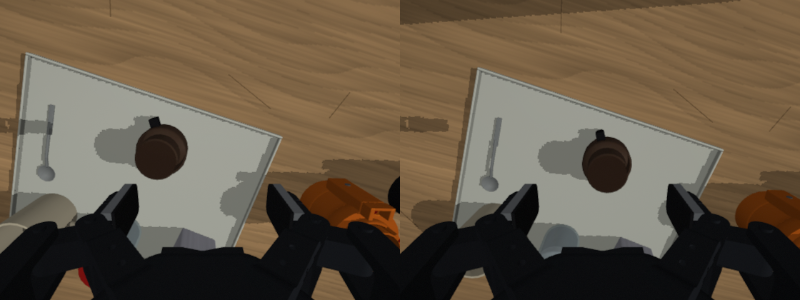

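The lid is clear in both views: its centre is at about (150,160) and (165,607) in the shrunk pair, with the ear on the upper left. I fit a silhouette model (x, y, z, yaw) to both views.

```bash
cat > fitlid.py <<'E'
from h import *
import pickle
from scipy.optimize import minimize
np.set_printoptions(precision=4,suppress=True)
def mask(im,c):
    m=(im.max(2)<85).astype(np.uint8); n,l=cv2.connectedComponents(m)
    return (l==l[int(c[0]),int(c[1])])
a=np.linspace(0,2*np.pi,48,endpoint=False); C=np.c_[np.cos(a),np.sin(a)]
def parts():
    cyl=lambda r,z0,z1:np.r_[np.c_[r*C,np.full(48,z0)],np.c_[r*C,np.full(48,z1)]]
    ear=np.array([[x,y,z] for x in(-.054,-.035) for y in(-.007,.007) for z in(.0,.024)])
    return [cyl(.041,0,.036),cyl(.031,.036,.07),ear]
K=4
def sil(M,p):
    x,y,z,w=p; R=np.array([[np.cos(w),-np.sin(w),0],[np.sin(w),np.cos(w),0],[0,0,1]])
    im=np.zeros((420*K,560*K),np.uint8)
    for P in parts():
        q=np.array([proj(M,R@v+[x,y,z])[::-1] for v in P]); q=((q+.5)*K*16-8).astype(np.int32)
        cv2.fillConvexPoly(im,cv2.convexHull(q),255,shift=4)
    return cv2.resize(im,(560,420),interpolation=cv2.INTER_AREA)/255.
V=[]
for t,c in(("w6",(206,230)),("w7",(221,286))):
    M,im=pickle.load(open(t+".pkl","rb")); m=mask(im,c); print(t,m.sum(),np.argwhere(m).min(0),np.argwhere(m).max(0)); V.append((M,m.astype(float)))
cost=lambda p:sum(np.abs(sil(M,p)-m).sum() for M,m in V)
best=None
for w in np.radians([-10,10,30,50,70]):
    for z in(.004,):
        r=minimize(cost,[.490,-.215,z,w],method="Nelder-Mead",options=dict(initial_simplex=np.array([.49,-.215,z,w])+np.r_[np.zeros((1,4)),np.diag([.008,.008,.006,.2])],xatol=1e-4,fatol=1,maxiter=150))
        print(r.x,np.degrees(r.x[3]),r.fun)
E
python3 fitlid.py
```

```text
w6 4620 [163 189] [250 262]
w7 4355 [181 255] [269 323]
[ 0.4912 -0.2146 -0.0026 -0.1473] -8.438335698435578 801.7803921568627
[ 0.4909 -0.2145 -0.002   0.5064] 29.016336861342868 263.6392156862745
[ 0.4912 -0.2145 -0.0026  0.5074] 29.069206381928392 263.12549019607843
[ 0.4911 -0.2145 -0.0023  0.507 ] 29.05155333902341 261.99607843137255
[ 0.4912 -0.2146 -0.0028  1.5934] 91.29690938336637 847.1215686274509
```

Run:
```python
from h import *
plan([.4913,-.2144,.10],76)
```

```text
{'units': array([-1.77,  0.16,  2.94]), 'cur_y': np.float64(106.03), 'tcp': array([ 0.4416, -0.2338,  0.1881]), 'j': array([-0.57,  0.21,  1.67,  0.  ,  1.27, -2.42]), 'F': array([-0.3,  0.5, -0.4]), 'w': 1.0, 't': 10.5833, 'roll_units': np.float64(5.0)}
```

Call:
send_rows:
  deltas:
    - [[1,-0.9,0.1,0.2,0],[1,-0.9,0.1,0.2,0],[1,0,0,0.5,1],[1,0,0,0.5,1],[1,0,0,0.5,1]]

```text
time: 11.0
position: [0.4927, -0.2129, 0.1311]
tcp_rot: [0.0, 0.019, 1.0, 0.0]
contact_force: [0.4, 0.0, -0.4]
width: 1.001
gripper_force: 0.0
```

Call:
send_rows:
  deltas:
    - [[1,0,0,0.5,1],[1,0,0,0.5,1],[1,0,0,0,0],[1,0,0,0,0]]

```text
time: 11.33
position: [0.4915, -0.2133, 0.101]
tcp_rot: [-0.001, 0.12, 0.993, 0.001]
contact_force: [-0.6, 0.3, 0.1]
width: 1.001
gripper_force: 0.0
```

Run:
```python
from h import *
plan([.4913,-.2144,.005],76); env.read_state()
s=env.read_state(); im=optics.capture("wrist"); M=model("wrist",s)
for r in spotter.trace("lid","wrist")[:1]: print(r["box"],r["confidence"])
import fitlid as F
p=[.4913,-.2145,.004,.507]; q=np.argwhere(F.sil(M,p)>.5); print("expected box",q.min(0)[::-1],q.max(0)[::-1])
m=F.mask(im,proj(M,[.4913,-.2145,.074])); print(m.sum(),np.argwhere(m).min(0)[::-1],np.argwhere(m).max(0)[::-1])
plan([.4913,-.2144,.005],76)
```

```text
{'units': array([-0.01, -0.04,  3.2 ]), 'cur_y': np.float64(76.2), 'tcp': array([ 0.4915, -0.2133,  0.101 ]), 'j': array([-0.49,  0.35,  1.72,  0.  ,  1.08, -1.82]), 'F': array([-0.6,  0.3,  0.1]), 'w': 1.001, 't': 11.3333, 'roll_units': np.float64(0.03)}
[235.4, 150.4, 332.4, 261.7] 0.69
w6 4620 [163 189] [250 262]
w7 4355 [181 255] [269 323]
[ 0.4912 -0.2146 -0.0026 -0.1473] -8.438335698435578 801.7803921568627
[ 0.4909 -0.2145 -0.002   0.5064] 29.016336861342868 263.6392156862745
[ 0.4912 -0.2145 -0.0026  0.5074] 29.069206381928392 263.12549019607843
[ 0.4911 -0.2145 -0.0023  0.507 ] 29.05155333902341 261.99607843137255
[ 0.4912 -0.2146 -0.0028  1.5934] 91.29690938336637 847.1215686274509
expected box [232 152] [331 262]
8157 [233 151] [330 258]
{'units': array([ 0.06, -0.01,  3.25]), 'cur_y': np.float64(76.14), 'tcp': array([ 0.4929, -0.2146,  0.1024]), 'j': array([-0.49,  0.35,  1.71,  0.  ,  1.08, -1.82]), 'F': array([-0.2, -0.3, -0.4]), 'w': 0.999, 't': 11.4333, 'roll_units': np.float64(0.02)}
```

Call:
send_rows:
  deltas:
    - [[1,0,0,0.7,0],[1,0,0,0.7,0],[1,0,0,0.7,0],[1,0,0,0.4,0],[1,0,0,0.2,0]]

```text
time: 11.85
position: [0.492, -0.2148, 0.0201]
tcp_rot: [-0.0, 0.121, 0.993, 0.0]
contact_force: [0.4, 0.7, 0.8]
width: 1.0
gripper_force: 0.0
```

Call:
send_rows:
  deltas:
    - [[1,0,0,0.2,0],[1,0,0,0.2,0],[1,0,0,0.1,0],[1,0,0,0,0],[1,0,0,0,0]]

```text
time: 12.27
position: [0.4926, -0.2153, 0.006]
tcp_rot: [0.0, 0.122, 0.992, -0.0]
contact_force: [-0.9, -0.2, 0.3]
width: 1.0
gripper_force: 0.0
```

Call:
send_rows:
  deltas:
    - [[0,0,0,0,0],[0,0,0,0,0],[0,0,0,0,0],[0,0,0,0,0],[0,0,0,0,0]]

```text
time: 12.68
position: [0.4928, -0.2155, 0.0065]
tcp_rot: [0.001, 0.122, 0.992, -0.0]
contact_force: [-1.1, 0.0, 5.0]
width: 0.705
gripper_force: 64.4
```

Gripped at 60 mm, the dome. I lift and carry it across.

Call:
send_rows:
  deltas:
    - [[0,0,0,-0.5,0],[0,0,0,-1,0],[0,0,0,-1,0],[0,0,0,-1,0],[0,0,0,-1,0]]

```text
time: 13.1
position: [0.4918, -0.2149, 0.1418]
tcp_rot: [-0.0, 0.122, 0.992, 0.0]
contact_force: [1.0, -0.9, -0.9]
width: 0.706
gripper_force: 65.1
```

Call:
send_rows:
  deltas:
    - [[0,0,0,-1,0],[0,0,0,-1,0],[0,0,0,-0.5,0],[0,0,0,0,0],[0,0,0,0,0]]

```text
time: 13.52
position: [0.4925, -0.2153, 0.2162]
tcp_rot: [0.001, 0.122, 0.992, -0.0]
contact_force: [0.7, 0.9, -1.2]
width: 0.705
gripper_force: 65.1
```

Run:
```python
from h import *
plan([.4489,.2503,.22],63.9)
import pickle
s=env.read_state(); im=optics.capture("wrist"); pickle.dump((model("wrist",s),im),open("w8.pkl","wb")); save("w8.png",im)
print(s["gripper_force"])
```

```text
{'units': array([ 5.18, 14.7 , -0.14]), 'cur_y': np.float64(75.95), 'tcp': array([ 0.4925, -0.2153,  0.2162]), 'j': array([-0.49,  0.24,  1.55,  0.  ,  1.35, -1.82]), 'F': array([ 0.7,  0.9, -1.2]), 'w': 0.705, 't': 13.5167, 'roll_units': np.float64(2.01)}
65.07797241210938
```

Call:
send_rows:
  deltas:
    - [[0,0.3,1,0,0],[0,0.4,1,0,0],[0,0.3,1,0,0],[0,0.4,1,0,0],[0,0.3,1,0,0]]

```text
time: 13.98
position: [0.4767, -0.0556, 0.2131]
tcp_rot: [-0.003, 0.123, 0.992, 0.0]
contact_force: [0.7, 0.6, -0.8]
width: 0.711
gripper_force: 65.2
```

Call:
send_rows:
  deltas:
    - [[0,0.4,1,0,0],[0,0.3,1,0,0],[0,0.4,1,0,0],[0,0.3,1,0,0],[0,0.4,1,0,0]]

```text
time: 14.4
position: [0.4616, 0.1026, 0.2133]
tcp_rot: [-0.002, 0.122, 0.992, -0.001]
contact_force: [1.2, -0.6, -0.5]
width: 0.708
gripper_force: 65.2
```

Call:
send_rows:
  deltas:
    - [[0,0.3,1,0,0],[0,0.4,1,0,0],[0,0.3,1,0,0],[0,0.4,1,0,0],[0,0.3,0.7,0,1]]

```text
time: 14.82
position: [0.4461, 0.2525, 0.2131]
tcp_rot: [-0.002, 0.174, 0.985, -0.001]
contact_force: [0.3, 0.2, -0.7]
width: 0.708
gripper_force: 65.2
```

Call:
send_rows:
  deltas:
    - [[0,0,0,0,1],[0,0,0,0,0],[0,0,0,0,0]]

```text
time: 15.07
position: [0.4467, 0.2501, 0.2136]
tcp_rot: [-0.002, 0.224, 0.975, -0.001]
contact_force: [0.3, 0.1, -0.8]
width: 0.711
gripper_force: 65.1
```

Run:
```python
from h import *
plan([.4489,.2503,.15],63.9)
import pickle
s=env.read_state(); im=optics.capture("wrist"); M=model("wrist",s); pickle.dump((M,im),open("w9.pkl","wb")); save("w9.png",im)
plan([.4489,.2503,.15],63.9)
w=np.radians(16.95); c=np.array([.4489,.2503])
print("exp. ear end top",[proj(M,np.r_[c-[.054*np.cos(w)-k*np.sin(w)*.007,.054*np.sin(w)+k*.007*np.cos(w)],s["position"][2]-.0065+.004+.024]) for k in(-1,1)])
```

```text
{'units': array([-0.07,  0.05,  2.12]), 'cur_y': np.float64(64.16), 'tcp': array([0.4467, 0.2501, 0.2136]), 'j': array([ 0.43,  0.21,  1.6 , -0.  ,  1.34, -0.69]), 'F': array([ 0.3,  0.1, -0.8]), 'w': 0.711, 't': 15.0667, 'roll_units': np.float64(0.04)}
{'units': array([-0.05,  0.05,  2.13]), 'cur_y': np.float64(64.11), 'tcp': array([0.447 , 0.2498, 0.214 ]), 'j': array([ 0.43,  0.21,  1.6 , -0.  ,  1.34, -0.69]), 'F': array([ 0.2, -0.1, -0.9]), 'w': 0.708, 't': 15.1167, 'roll_units': np.float64(0.03)}
exp. ear end top [array([174.06394594, 224.74112309]), array([191.89777847, 206.34263015])]
```

View pics/w9.png

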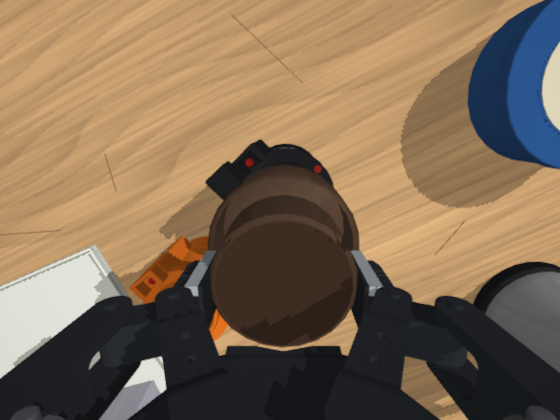

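The view shows the lid held level with its ear on the upper left, ending near (183,207), above the column. The plunger dot is at (162,249) and the shoulder dot at (170,318). I refine the in-hand pose from the cleaner picture w8, taken over the tray.

```bash
sed -i 's/^best=None/import sys\nif __name__!="__main__": V=[]\nbest=None/; s/^for w in np.radians.*/for w in (np.radians([10,30,50]) if V else []):/' fitlid.py
sed -i 's/^V=\[\]$/V=[]\nif __name__=="__main__": pass/' fitlid.py
python3 - <<'E'
import pickle
import fitlid as F
from h import *
M,im=pickle.load(open("w8.pkl","rb")); R0,R1=110,243
m=(im.max(2)<85).astype(float)
print("dark in band:",[(r,*np.flatnonzero(m[r])[[0,-1]],int(m[r].sum())) for r in range(150,250,12) if m[r].any()])
cost=lambda p:np.abs(F.sil(M,p)-m)[R0:R1,190:375].sum()
z0=.2162-.0065+.004
for z in(z0,z0-.006):
  r=F.minimize(lambda q:cost([q[0],q[1],z,q[2]]),[.4913,-.2145,.507],method="Nelder-Mead",options=dict(initial_simplex=np.array([.4913,-.2145,.507])+np.r_[np.zeros((1,3)),np.diag([.006,.006,.1])],xatol=1e-4,fatol=1))
  print(z,r.x,np.degrees(r.x[2]),r.fun,"offset from TCP",r.x[:2]-[.4925,-.2153])
E
```

```text
w6 4620 [163 189] [250 262]
w7 4355 [181 255] [269 323]
dark in band: [(162, np.int64(226), np.int64(551), 7), (174, np.int64(213), np.int64(559), 105), (186, np.int64(209), np.int64(331), 123), (198, np.int64(222), np.int64(340), 119), (210, np.int64(217), np.int64(348), 132), (222, np.int64(212), np.int64(354), 143), (234, np.int64(209), np.int64(357), 149), (246, np.int64(126), np.int64(357), 151)]
0.2137 [ 0.4897 -0.215   0.4799] 27.497253383685702 318.94117647058823 offset from TCP [-0.0028  0.0003]
0.2077 [ 0.4903 -0.215   0.5211] 29.85541597257628 209.81960784313728 offset from TCP [-0.0022  0.0003]
```

Call:
send_rows:
  deltas:
    - [[0,-0.12,0.04,0.5,0],[0,0,0,0.6,0],[0,0,0,0.6,0],[0,0,0,0.5,0],[0,0,0,0.3,0]]

```text
time: 15.53
position: [0.4506, 0.2482, 0.1384]
tcp_rot: [-0.001, 0.225, 0.974, -0.001]
contact_force: [-0.0, 0.7, -0.1]
width: 0.711
gripper_force: 65.1
```

Call:
send_rows:
  deltas:
    - [[0,0,0,0,0],[0,0,0,0,0]]

```text
time: 15.7
position: [0.4516, 0.2493, 0.1402]
tcp_rot: [-0.001, 0.225, 0.974, -0.0]
contact_force: [0.2, -0.4, 0.4]
width: 0.71
gripper_force: 65.1
```

Run:
```python
from h import *
for _ in range(4):
    plan([.4507,.2494,.1075],63.9); im=optics.capture("wrist")
```

```text
{'units': array([ 0.03, -0.01,  1.09]), 'cur_y': np.float64(63.94), 'tcp': array([0.4516, 0.2493, 0.1402]), 'j': array([ 0.42,  0.28,  1.71, -0.  ,  1.16, -0.69]), 'F': array([ 0.2, -0.4,  0.4]), 'w': 0.71, 't': 15.7, 'roll_units': np.float64(0.01)}
{'units': array([ 0.04, -0.04,  1.12]), 'cur_y': np.float64(63.94), 'tcp': array([0.4523, 0.2498, 0.141 ]), 'j': array([ 0.42,  0.28,  1.71, -0.  ,  1.16, -0.69]), 'F': array([ 0.3,  0.5, -1.5]), 'w': 0.708, 't': 15.75, 'roll_units': np.float64(0.01)}
{'units': array([ 0.05, -0.05,  1.13]), 'cur_y': np.float64(63.94), 'tcp': array([0.4526, 0.2501, 0.1414]), 'j': array([ 0.42,  0.28,  1.71, -0.  ,  1.16, -0.69]), 'F': array([ 0.4, -0.3, -0.3]), 'w': 0.707, 't': 15.8, 'roll_units': np.float64(0.01)}
{'units': array([ 0.05, -0.06,  1.14]), 'cur_y': np.float64(63.94), 'tcp': array([0.4527, 0.2502, 0.1416]), 'j': array([ 0.42,  0.28,  1.7 , -0.  ,  1.16, -0.69]), 'F': array([-0.5, -0.1, -0.8]), 'w': 0.709, 't': 15.85, 'roll_units': np.float64(0.01)}
```

Call:
send_rows:
  deltas:
    - [[0,0.05,-0.05,0.2,0],[0,0,0,0.2,0],[0,0,0,0.2,0],[0,0,0,0,0],[0,0,0,0,0]]

```text
time: 16.32
position: [0.45, 0.2494, 0.1222]
tcp_rot: [0.0, 0.225, 0.974, -0.0]
contact_force: [1.5, 0.2, -0.6]
width: 0.714
gripper_force: 65.2
```

Call:
send_rows:
  deltas:
    - [[0,0,0,0.1,0],[0,0,0,0.1,0],[0,0,0,0,0],[0,0,0,0,0],[0,0,0,0,0]]

```text
time: 16.73
position: [0.45, 0.2495, 0.1165]
tcp_rot: [0.0, 0.225, 0.974, 0.0]
contact_force: [1.1, 0.7, -1.9]
width: 0.708
gripper_force: 65.2
```

Call:
send_rows:
  deltas:
    - [[0,0,0,0.06,0],[0,0,0,0.06,0],[0,0,0,0,0],[0,0,0,0,0]]

```text
time: 17.07
position: [0.4502, 0.2495, 0.1133]
tcp_rot: [0.0, 0.225, 0.974, 0.0]
contact_force: [1.7, 0.3, 2.1]
width: 0.707
gripper_force: 65.4
```

Call:
send_rows:
  deltas:
    - [[0,0,0,0.05,0],[0,0,0,0.05,0],[0,0,0,0,0],[0,0,0,0,0]]

```text
time: 17.4
position: [0.4503, 0.2495, 0.1103]
tcp_rot: [0.0, 0.225, 0.974, 0.0]
contact_force: [2.5, 0.7, 3.4]
width: 0.708
gripper_force: 65.5
```

The plunger is taking load, about 4 N as its spring predicts. I keep going in small steps.

Call:
send_rows:
  deltas:
    - [[0,0,0,0.05,0],[0,0,0,0.03,0],[0,0,0,0,0],[0,0,0,0,0]]

```text
time: 17.73
position: [0.4503, 0.2495, 0.1079]
tcp_rot: [0.0, 0.225, 0.974, 0.0]
contact_force: [3.1, -0.8, 5.8]
width: 0.709
gripper_force: 65.7
```

Call:
send_rows:
  deltas:
    - [[0,0,0,0.03,0],[0,0,0,0,0],[0,0,0,0,0],[0,0,0,0,0]]

```text
time: 18.07
position: [0.4502, 0.2496, 0.1075]
tcp_rot: [0.001, 0.225, 0.974, 0.0]
contact_force: [1.2, -0.5, 9.4]
width: 0.711
gripper_force: 66.6
```

Call:
send_rows:
  deltas:
    - [[0,0,0,0.03,0],[0,0,0,0,0],[0,0,0,0,0],[0,0,0,0,0]]

```text
time: 18.4
position: [0.4503, 0.2496, 0.1075]
tcp_rot: [0.001, 0.225, 0.974, 0.0]
contact_force: [-0.8, -0.8, 16.0]
width: 0.709
gripper_force: 67.4
```

Call:
send_rows:
  deltas:
    - [[0,0,0,0.03,0],[0,0,0,0,0],[0,0,0,0,0],[0,0,0,0,0]]

```text
time: 18.73
position: [0.4503, 0.2496, 0.1075]
tcp_rot: [0.001, 0.225, 0.974, 0.001]
contact_force: [-1.4, -0.9, 21.3]
width: 0.711
gripper_force: 67.9
```

The height stopped at the predicted 0.1075 while the force climbed to 21 N, so the rim is on the shoulder. I settle and check.

Call:
send_rows:
  deltas:
    - [[0,0,0,0,0],[0,0,0,0,0],[0,0,0,0,0],[0,0,0,0,0],[0,0,0,0,0]]

```text
time: 19.15
position: [0.4503, 0.2496, 0.1074]
tcp_rot: [0.001, 0.225, 0.974, 0.001]
contact_force: [-1.6, -1.0, 21.6]
width: 0.712
gripper_force: 67.9
```

Run:
```python
from h import *
for _ in range(2):
    plan([.4507,.2494,.1075],63.9); s=env.read_state(); im=optics.capture("wrist"); print(s["ft_torque"],s["gripper_force"],s["tcp_rot"])
M=model("wrist",s); w=np.radians(16.95)
import fitlid as F
m=(im.max(2)<85).astype(float)
for r in range(130,240,10):
    e=F.sil(M,[.4489,.2503,.105,w])[r]>.5; print(r,np.flatnonzero(e)[[0,-1]] if e.any() else None, im[r,190:380:19].max(1))
```

```text
{'units': array([-0.02, -0.  , -0.  ]), 'cur_y': np.float64(63.96), 'tcp': array([0.4503, 0.2496, 0.1074]), 'j': array([ 0.42,  0.31,  1.76, -0.  ,  1.07, -0.69]), 'F': array([-1.6, -1. , 21.6]), 'w': 0.712, 't': 19.15, 'roll_units': np.float64(0.01)}
[-0.62391632  0.58388921  0.00608946] 67.93213605880737 [9.21207190e-04 2.25300466e-01 9.74288708e-01 6.03769980e-04]
{'units': array([-0.02,  0.  , -0.  ]), 'cur_y': np.float64(63.96), 'tcp': array([0.4503, 0.2496, 0.1074]), 'j': array([ 0.42,  0.31,  1.76, -0.  ,  1.07, -0.69]), 'F': array([-2.8, -0.6, 21.4]), 'w': 0.703, 't': 19.2, 'roll_units': np.float64(0.01)}
[-0.61299414  0.63026262 -0.02693947] 67.93135643005371 [9.30649799e-04 2.25298690e-01 9.74289121e-01 5.85282208e-04]
w6 4620 [163 189] [250 262]
w7 4355 [181 255] [269 323]
130 None [186 196 202 205 196 210 209 196 191 194]
140 None [194 199 205 169 210 210 195 194 195 208]
150 None [198 204  35  26  22  24 141 192 211 211]
160 None [203 201  31  28  35  33  33 213 213 210]
170 [220 301] [203  32  31  35  55  60  61  33 209 191]
180 [210 322] [212  32  33  53  79  83  81  63 186 179]
190 [208 333] [167  17  32  78  84  88  90  96  32 199]
200 [218 341] [132  23  65  81  54  59  61  94  69 212]
210 [218 348] [148 141  75  49  56  57  62  68  52 218]
220 [212 355] [142  92  75  50  80  77  84  63  73 210]
230 [208 359] [146  80  47  71  62  62  62  84  77 219]
```

The torque suggests the rim bears a little more on one side, so I press a bit harder and see whether it evens out.

Call:
send_rows:
  deltas:
    - [[0,0,0,0.03,0],[0,0,0,0.03,0],[0,0,0,0,0],[0,0,0,0,0],[0,0,0,0,0]]

```text
time: 19.67
position: [0.4504, 0.2496, 0.1074]
tcp_rot: [0.001, 0.225, 0.974, 0.001]
contact_force: [-4.8, -1.7, 35.2]
width: 0.709
gripper_force: 69.0
```

Run:
```python
from h import *
s=env.read_state(); print(s["contact_force"],s["ft_torque"],s["position"],s["tcp_rot"],s["gripper_force"],s["width"])
```

```text
[-4.752507   -1.74226842 35.18115634] [-1.03486646  1.30691177 -0.04730124] [0.45036466 0.24962428 0.10738786] [1.35654270e-03 2.25233078e-01 9.74303606e-01 8.39332930e-04] 69.0299391746521 0.7086908996949006
```

```bash
python3 -c "
from h import *
print(workorder.job_done()); print(env.read_state()['contact_force'])"
```

```text
the job is handed in; nothing more can be done
None
the job is handed in; nothing more can be done
```

The job is handed in: the bowl is locked, with its dots meeting, and the lid is on with its ear in the slot, held down at about 35 N with the rim resting on the shoulder; the verdict was not reported, and the plunger's travel and the lid's flushness are inferred from height and force.

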